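Hold a stock bottle over the contamination counter

ROBOT

A 6-joint arm with a two-finger parallel gripper is mounted at the origin on the work surface; the furniture and walls round the work are solid. World frame = base frame: x ahead of the robot, y to its left, z up, the work surface at z = 0. Lengths are in m, angles in rad, forces in N, time in s.
With the tool pointing down it reaches from about 0.35 to 0.875 m from the base axis. Payload 4.2 kg.
Tool frame: the origin (TCP) lies at the very end of the fingers, on their centre line; the grasp point (between the pads) lies 19 mm behind it; z points along the fingers, y is the line along which they close (so a half turn about z gives the same grasp; the last joint's range is limited). The gripper opens to 85 mm and grips with 20 to 120 N. Pads are 22 mm wide; open, the fingers measure 114 mm over their backs; the gripper's body (76 mm by 85 mm) begins 54 mm behind the grasp point. The pads swing forward as they close: fully open they stand 13 mm farther back than shut.
Start: joints at [1.452, 0.385, 0.008, 0, -1.194, -0.259], TCP at [0.231, 0.581, 0.231] pointing down, gripper open.
Joint ranges: [-3.14, 3.14], [-1.21, 2.06], [-1.07, 1.41], [-3.16, 2.05], [-2.99, -0.16], [-3.1, 3.1]. Speed limits (rad/s): [2.79, 2.79, 3.14, 3.14, 3.14, 3.14].

INTERFACE

Orientations are given as a unit quaternion [x, y, z, w].
In Python, from plant import state, camera, job_done gives the robot as it stands.
- The arm moves only by the tool servo_tool, never from a script. Its argument "plan" is a list that holds one entry, the list of rows, each a list of 7 numbers: the turn, a rotation vector about the tool's x, y, z in rad, then the shift along the tool's x, y, z in m, then the opening, from -1 (shut) to 1 (fully open). A call has 1 to 20 rows; each row is the pose to reach, as a shift and turn from the pose commanded when the call began, along the tool's axes at that moment; what a row does not reach only later rows make up. A row lasts 1/12 s, in which the tool goes at most 41.7 mm and 7.16 degrees, less where a joint would pass 70% of its speed; a pose out of reach is approached as far as the arm can. A call with a gripper value outside its range is refused whole. The fingers move at their own pace and stop on an object; "newtons" is the grip in N (left out, the last holds). Time passes only in rows, so rows that repeat a pose let the fingers close. It gives the time, the measured TCP pose, the force, the opening and the grip force at its end, in the units of the state.
- state(): the state, without advancing time (a new reading comes with each control period).
- camera(name): name is "side" or "top" or "wrist"; returns a dict with "frame" (420x560x3 uint8, red, green, blue), "z_map" (420x560 float32, m along the optical axis (not along the pixel's ray), 0 where there is no reading), "mtx" (3x3 intrinsics, pixels), "rvec" (rotation vector, rad) and "tvec" (3), from world to camera coordinates, as OpenCV has them. Camera axes: x right, y down, z forward; pixel columns grow to the right and rows downward; lengths in m; the calibration is good to about 2 mm. A picture is of the moment at which its call begins.
- job_done(): hands the job in; it is judged then, once.
The state is a dict: "t": time; "qpos": joint angles; "joint_velocities": joint speeds; "joint_torque": joint torques, N m; "ee_pos": TCP position; "orientation": TCP orientation; "ft_force": force on the tool from outside, world axes, zero at the start; "torque": the same for the moment, N m; "width": opening from 0.0 (shut) to 1.0 (fully open); "grasp_force": force on a finger pad.
Only numpy, scipy, OpenCV 4.12 (cv2) and the standard library are available. Lean on these libraries where they do the work, as an engineer would, in place of code of your own. Each camera call takes 0.05 s, during which the arm holds its last target. There are 200 camera calls.

TASK

Check the foot of the broad screw-cap bottle for contamination. Before handling the bottle, press the counter's start button fully down and let it come up again; then take the bottle out of the spill tray, lift it over the lead wall (not low round its end) and lower it upright into the lead collar until its foot hovers, centred, about a centimetre above the detector window. It must never touch the counter or the wall, the other bottles and the cartons stay where they are, and your program finishes while still holding the bottle there, motionless, for the count.

Things in the scene. Friction and masses are not known exactly. Their poses are not given: they have to be found in the camera images.
- bottle: The bottle to check: broad, round, screw-capped, 100 mm tall, 0.19 kg, in the tray. Origin at the centre of its underside, z up. Body 56 mm across and straight up to 54 mm, then a shoulder narrowing to the cap; cap 41 mm across, 76 to 100 mm above the foot. Take it from above by the cap (fingertips not below 76 mm, where the shoulder is) or round the body.
- tray: Shallow white square spill tray, 190 x 190 mm outside, 20 mm high, walls and floor 4 mm thick, fixed to the worktop. Origin at the centre of its underside. Three bottles stand in it near its corners, about 90 mm apart (centre to centre) along its sides.
- wall: Low wall of grey lead bricks between tray and counter, fixed: 300 mm long along its x, 50 mm thick along its y, 100 mm high, with a V ridge along the top that reaches 110 mm. Origin at the centre of its underside; +y side faces the tray, -y side the counter.
- counter: Bench contamination counter, fixed: white case 190 mm (x) by 160 mm (y), flat top 46 mm above the worktop. Origin at the centre of its underside; -x is the front, with display and start button. Centred 34 mm behind the origin stands a thick lead collar, open at the top: inside diameter 88 mm, outside 116 mm, rim 86 mm above the worktop; the detector face lies at its bottom.
- window (a point): Centre of the detector window, on the upper side of the detector face: 50 mm above the worktop and 36 mm below the collar's rim, on the collar's axis. Its z points up. The bottle's foot (56 mm) fits into the collar (88 mm) with 16 mm to spare all round.
- start (a joint): Travel of the start button in m: 0 = up, 0.005 = fully down. It is pressed straight down; it starts to move at about 1.5 N, is fully down at 5 N and springs back by itself.
- start_top (a point): Centre of the top of the start button (round black cap, 22 mm across, standing 5 mm out of a round grey housing 38 mm across). At the counter's front right, 68 mm above the worktop; it moves down with the button.
- dropper_a: Slim dropper bottle, 34 mm across, 103 mm tall with its rubber bulb, in the tray. Origin at the centre of its underside. Must stay.
- dropper_b: Slim dropper bottle, 34 mm across, 97 mm tall with its rubber bulb, in the tray. Origin at the centre of its underside. Must stay.
- wash_bottle: Plastic wash bottle with a bent spout, 64 mm across, 215 mm tall, behind the far end of the wall. Origin at the centre of its underside. Must stay.
- carton_tall: Small white carton, 52 x 52 x 106 mm, at the back. Origin at the centre of its underside. Must stay.
- carton_low: Small white carton, 42 x 70 x 71 mm, at the back. Origin at the centre of its underside. Must stay.
There are look-alikes about, which are no part of the job. Leave any yellow look-alike of the bottle alone.

How it is judged:
On the way, in this order (a step that is already met when the one before it is completed fails the run):
1. the start button is fully down while the bottle still stands untouched (value of joint start above 0.0043 m and distance of bottle from where it was at the start of the episode below 0.01 m and contact force between the fingers and bottle below 0.1 N), for 0.1 s.
2. the button has come up again, the bottle still in its place (value of joint start below 0.001 m and distance of bottle from where it was at the start of the episode below 0.01 m), for 0.1 s.
3. the bottle is held up, its foot higher than the top of the wall (height (world z) of bottle above 0.112 m and contact force between the fingers and bottle above 1 N), for 0.1 s.
At the end, for the whole second after the job is handed in: The fingers hold the bottle still and upright (within 0.1 rad), its foot 4 to 18 mm above the detector window and within 8 mm of its centre; neither bottle nor robot touches the counter, the button is up, and the other bottles and cartons stand within 15 mm of where they were (z of bottle in the frame of window between 0.004 and 0.018 m and horizontal distance between bottle and window below 0.008 m and angle between bottle's own z axis and vertical below 0.1 rad and contact force between bottle and counter below 0.1 N and contact force between each of the arm, the fingers and counter below 0.5 N and contact force between the fingers and bottle above 1 N and linear speed of bottle below 0.02 m/s and angular speed of bottle below 0.15 rad/s and value of joint start below 0.001 m and distance of each of dropper_a, dropper_b, wash_bottle, carton_tall, carton_low from where it was at the start of the episode below 0.015 m); the arm keeps its last pose, push and grip.
It fails at once if the bottle touches the counter (contact force between bottle and counter above 0.5 N).
It fails at once if the bottle touches the wall (contact force between bottle and wall above 0.5 N).
It fails at once if the bottle crosses the line of the wall with its foot lower than the wall's top (y of bottle in the frame of wall between -0.02 and 0.02 m and height (world z) of bottle below 0.108 m).
It fails at once if the bottle is tipped (angle between bottle's own z axis and vertical above 0.5 rad).
It fails at once if another bottle or a carton is shifted by more than 15 mm (distance of any of dropper_a, dropper_b, wash_bottle, carton_tall, carton_low from where it was at the start of the episode above 0.015 m).
It also fails if it takes over 61 s, if anything falls off the work surface, if the arm or the gripper's body presses on something with over 40 N, if the wrist force passes 120 N, or if a joint passes its speed limit or range.

## Working session

There is one attempt and no reset: what is moved stays moved. The work goes in short steps, Python scripts to look and compute and a tool call to move; the robot and the scene stay as the last step left them, time stands still between calls to the robot, and variables do not carry over. Pictures are saved under pics/ and viewed, at most 10 in all, crops included, and the job is handed in when it is done.

Besides the shell and the picture viewer there is one more tool, called after "Call:" by a JSON object that holds its "api" and its "payload". servo_tool: Moves the arm, as the interface text tells. Its arguments: {"type":"object","properties":{"plan":{"type":"array","items":{"type":"array","items":{"type":"array","items":{"type":"number"}}}},"newtons":{"type":"number"}},"required":["plan"]}

```bash
mkdir -p pics; ls; cat > h.py <<'E'
import numpy as np, cv2
from plant import state, camera, job_done
def save(n,f): cv2.imwrite('pics/'+n,cv2.cvtColor(f,cv2.COLOR_RGB2BGR))
def cam(n):
    c=camera(n); c['R']=cv2.Rodrigues(np.array(c['rvec'],float))[0]; c['t']=np.array(c['tvec'],float).ravel(); return c
def cloud(c):
    h,w=c['z_map'].shape; u,v=np.meshgrid(np.arange(w),np.arange(h)); z=c['z_map'].astype(float)
    K=c['mtx']; P=np.stack([(u-K[0,2])/K[0,0]*z,(v-K[1,2])/K[1,1]*z,z],-1)
    W=(P-c['t'])@c['R']; W[z==0]=np.nan; return W
def ray(c,u,v,h):
    K=c['mtx']; d=c['R'].T@np.array([(u-K[0,2])/K[0,0],(v-K[1,2])/K[1,1],1]); o=-c['R'].T@c['t']
    return o+d*(h-o[2])/d[2]
E
python3 - <<'E'
from h import *
import pickle
for n in ['side','top','wrist']:
    c=cam(n); save(n+'0.png',c['frame']); pickle.dump(c,open(n+'0.pkl','wb')); print(n,-c['R'].T@c['t'])
print(state())
E
```

```text
pics
side [ 0.33650612 -0.77663536  0.61970156]
top [ 4.20224135e-01 -5.45077792e-04  1.09173399e+00]
wrist [0.29255689 0.55628923 0.37207706]
{'t': 0.15, 'qpos': array([ 1.45156209e+00,  3.85395976e-01,  6.94427206e-03, -3.43448474e-04,
       -1.19400563e+00, -2.58580010e-01]), 'joint_velocities': array([ 0.00094429, -0.00274684,  0.00397169,  0.00120774,  0.0004252 ,
        0.00098979]), 'joint_torque': array([-2.19771127e-04, -3.92676651e+01,  1.88582897e+01,  4.18861315e+00,
       -3.40851708e-03,  2.22398846e-07]), 'ee_pos': array([0.23039399, 0.58051424, 0.23046623]), 'orientation': array([ 9.82197805e-01, -1.87847695e-01, -1.01421232e-04,  8.39601252e-04]), 'ft_force': array([ 0.18269795,  0.03200499, -0.77907256]), 'torque': array([0.00503444, 0.03713272, 0.02439828]), 'grasp_force': 0.0, 'width': 0.9993790118504441}
```

View pics/top0.png

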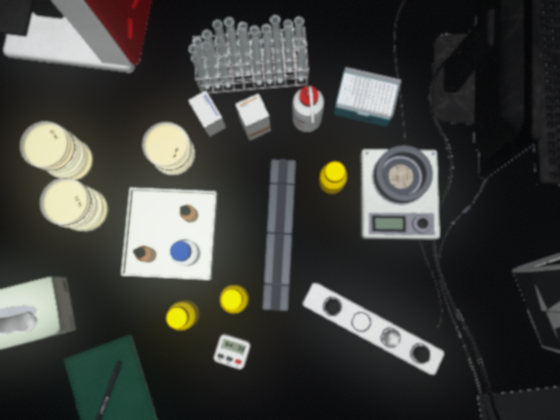

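View pics/side0.png

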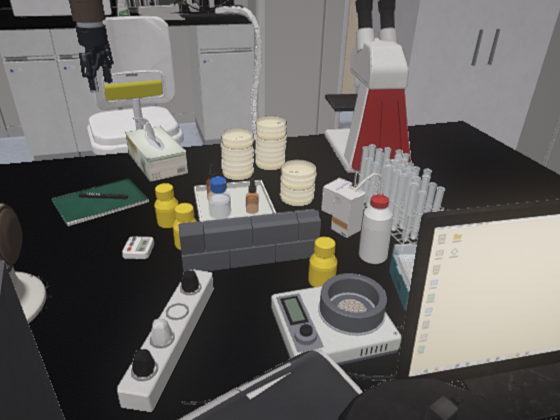

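Top view: tray at about (168,234), with the broad blue-capped bottle at (183,251) and brown droppers at (189,213) and (144,254). The wall is at (279,235) and the counter at (400,194), with its collar at (403,175) and button at (423,223). Yellow look-alikes stand at (333,177), (234,299) and (181,316). Only the blue-capped bottle is broad, not yellow and in the tray, so that is the one meant. I'll confirm it in a crop and measure.

```bash
python3 - <<'E'
from h import *
import pickle
T=pickle.load(open('top0.pkl','rb')); S=pickle.load(open('side0.pkl','rb'))
a=cv2.resize(T['frame'][180:285,115:225],(400,382),interpolation=cv2.INTER_CUBIC)
b=cv2.resize(S['frame'][165:235,190:290],(400,280),interpolation=cv2.INTER_CUBIC)
b=cv2.copyMakeBorder(b,0,102,0,0,cv2.BORDER_CONSTANT); save('crop1.png',np.hstack([a,b]))
W=cloud(T); f=T['frame']; hsv=cv2.cvtColor(f,cv2.COLOR_RGB2HSV)
def rep(n,m):
    p=W[m]; p=p[~np.isnan(p[:,0])]; r=cv2.minAreaRect(p[:,:2].astype(np.float32)*1000)
    print(n,len(p),'med',np.median(p,0).round(4),'rect(mm)',np.round(r[0],1),np.round(r[1],1),round(r[2],1))
u,v=np.meshgrid(np.arange(560),np.arange(420))
box=lambda a,b,c,d:(u>=a)&(u<b)&(v>=c)&(v<d)
z=W[...,2]
blue=(hsv[...,0]>95)&(hsv[...,0]<130)&(hsv[...,1]>120)&box(160,210,230,275)
rep('cap blue',blue); rep('cap z',box(160,210,230,275)&(z>.09))
rep('tray',box(110,225,180,290)&(z>.002)&(z<.03))
rep('wall',box(255,305,150,320)&(z>.09)); rep('walltop',box(255,305,150,320)&(z>.105))
rep('counter',box(350,450,140,250)&(z>.035)&(z<.056)); rep('rim',box(350,450,140,215)&(z>.078)&(z<.1))
rep('button',box(405,440,210,240)&(z>.064)); rep('housing',box(405,440,210,240)&(z>.055))
for n,bb in dict(dropA=(175,205,200,225),dropB=(130,160,240,268),yel1=(315,352,155,196),wash=(288,328,80,135),ct=(232,275,90,142),cl=(185,228,88,138)).items(): rep(n,box(*bb)&(z>.06)); 
print('rimz',np.nanmedian(z[box(350,450,140,215)&(z>.078)&(z<.1)]))
E
```

```text
cap blue 255 med [0.4842 0.2139 0.1039] rect(mm) [485.1 214.8] [34.5 33.4] 89.8
cap z 350 med [0.4842 0.2133 0.1035] rect(mm) [484.3 214.2] [39.7 39.7] 4.8
tray 6237 med [0.5365 0.2668 0.0045] rect(mm) [529.  267.5] [258.3 239.2] 89.9
wall 3748 med [0.5136 0.0185 0.1004] rect(mm) [519.   17.9] [ 50.  298.8] 86.8
walltop 624 med [0.5147 0.0186 0.107 ] rect(mm) [519.6  24.2] [ 28.5 298.1] 87.2
counter 5139 med [ 0.5913 -0.2287  0.0468] rect(mm) [ 608.8 -236.3] [161.4 190.5] 89.2
rim 1132 med [ 0.6423 -0.2374  0.0852] rect(mm) [ 642.5 -236.5] [114.8 114.8] 65.9
button 87 med [ 0.5421 -0.274   0.0673] rect(mm) [ 542.2 -274.6] [19.5 20.1] 42.3
housing 260 med [ 0.5414 -0.2728  0.0601] rect(mm) [ 542.2 -274.4] [37.2 35.6] 88.8
dropA 96 med [0.5673 0.2091 0.0791] rect(mm) [568.3 210.9] [16.3 19.8] 45.3
dropB 164 med [0.4817 0.297  0.0799] rect(mm) [482.2 299. ] [23.  28.1] 75.2
yel1 468 med [ 0.638  -0.0937  0.0979] rect(mm) [641.  -94.3] [49.  44.5] 74.9
wash 940 med [ 0.7703 -0.0402  0.1228] rect(mm) [771.7 -37. ] [61.8 87.6] 67.1
ct 801 med [0.7653 0.0717 0.1049] rect(mm) [771.9  73.1] [53.8 52.3] 24.5
cl 669 med [0.7852 0.1759 0.0706] rect(mm) [773.6 194.1] [76.9 87.2] 30.7
rimz 0.08518326163103652
```

View pics/crop1.png

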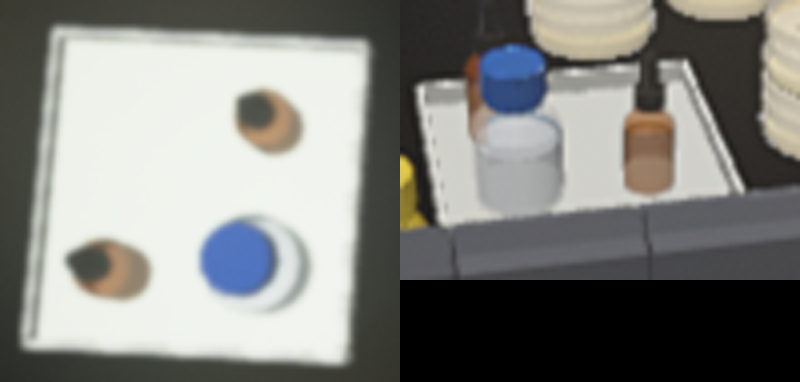

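The crop confirms it: blue cap, broad clear body, standing in the tray corner beside two slim brown droppers. I'll cross-check from the side camera and compute the first move.

```bash
cat >> h.py <<'E'
from scipy.spatial.transform import Rotation as Ro
def delta(target,yaw=None):
    """shift (tool axes) and turn about tool z to reach world target; yaw = heading of tool x, deg"""
    s=state(); R=Ro.from_quat(s['orientation']).as_matrix(); p=np.array(s['ee_pos'])
    a=np.degrees(np.arctan2(R[1,0],R[0,0])); tilt=np.cross(R[:,2],[0,0,-1])@R
    if yaw is not None: tilt[2]=-np.radians(yaw-a)
    print('t',round(s['t'],2),'pos',p.round(4),'yaw',a.round(2),'q',s['qpos'].round(2),'ft',s['ft_force'].round(2),'w',round(s['width'],3),'gf',round(s['grasp_force'],2))
    print('turn',tilt.round(4),'shift',(R.T@(np.array(target)-p)).round(4))
E
python3 - <<'E'
from h import *
import pickle
S=pickle.load(open('side0.pkl','rb')); W=cloud(S); z=W[...,2]
u,v=np.meshgrid(np.arange(560),np.arange(420))
def rep(n,a,b,c,d,lo,hi):
    p=W[(u>=a)&(u<b)&(v>=c)&(v<d)&(z>lo)&(z<hi)]; r=cv2.minAreaRect(p[:,:2].astype(np.float32)*1000)
    print(n,len(p),'med',np.median(p,0).round(4),np.round(r[0],1),np.round(r[1],1))
rep('rim',312,395,270,330,.082,.095); rep('btn',290,325,318,345,.066,.08); rep('cap',205,235,172,195,.1,.11)
# highest thing in the corridor
T=cloud(pickle.load(open('top0.pkl','rb'))); m=(T[...,0]>.15)&(T[...,0]<.7)&(T[...,1]>-.4)&(T[...,1]<.65)
P=T[m]; print('highest',P[np.argmax(P[:,2])].round(3))
delta([.542,-.274,.2305],-45)
E
```

```text
rim 1054 med [ 0.6403 -0.2448  0.085 ] [ 641.8 -238.5] [114.1 114.5]
btn 90 med [ 0.5409 -0.276   0.0675] [ 541.5 -276.1] [19.4 20.3]
cap 112 med [0.4834 0.21   0.1027] [482.5 211.5] [39.1 37.5]
highest [ 0.684 -0.384  0.341]
t 0.15 pos [0.2304 0.5805 0.2305] yaw -21.65 q [ 1.45  0.39  0.01 -0.   -1.19 -0.26] ft [ 0.18  0.03 -0.78] w 0.999 gf 0.0
turn [ 1.700e-03 -1.000e-04  4.075e-01] shift [0.6049 0.6792 0.0012]
```

```bash
python3 - <<'E'
from h import *
import pickle
for n in ['top','side']:
    P=cloud(pickle.load(open(n+'0.pkl','rb'))).reshape(-1,3); P=P[(P[:,2]>.18)&(P[:,0]>.3)&(P[:,0]<.9)&(P[:,1]<0)&(P[:,1]>-.5)]
    d=np.hypot(P[:,0]-.642,P[:,1]+.2375); i=np.argsort(d)[:400:60]; print(n,P[i].round(3).tolist(),d[i].round(3))
    d=np.hypot(P[:,0]-.542,P[:,1]+.275); i=np.argsort(d)[:200:60]; print(P[i].round(3).tolist())
E
```

```text
top [[0.695, -0.359, 0.278], [0.683, -0.366, 0.27], [0.684, -0.367, 0.257], [0.691, -0.365, 0.241], [0.683, -0.369, 0.236], [0.697, -0.364, 0.215], [0.702, -0.363, 0.282]] [0.132 0.135 0.136 0.137 0.138 0.138 0.139]
[[0.639, -0.378, 0.325], [0.643, -0.378, 0.333], [0.639, -0.384, 0.292], [0.641, -0.384, 0.257]]
side [[0.651, -0.378, 0.335], [0.656, -0.382, 0.336], [0.639, -0.384, 0.306], [0.639, -0.386, 0.284], [0.644, -0.387, 0.336], [0.639, -0.389, 0.228], [0.64, -0.39, 0.326]] [0.141 0.145 0.147 0.149 0.15  0.151 0.152]
[[0.64, -0.379, 0.33], [0.641, -0.382, 0.335], [0.639, -0.386, 0.286], [0.639, -0.388, 0.267]]
```

Call:
{"api": "servo_tool", "payload": {"plan": [[[0,0,0.1,0.03,0.033,0,-1],[0.0017,0,0.407,0.605,0.68,0,-1],[0.0017,0,0.407,0.605,0.68,0,-1],[0.0017,0,0.407,0.605,0.68,0,-1],[0.0017,0,0.407,0.605,0.68,0,-1],[0.0017,0,0.407,0.605,0.68,0,-1],[0.0017,0,0.407,0.605,0.68,0,-1],[0.0017,0,0.407,0.605,0.68,0,-1],[0.0017,0,0.407,0.605,0.68,0,-1],[0.0017,0,0.407,0.605,0.68,0,-1],[0.0017,0,0.407,0.605,0.68,0,-1],[0.0017,0,0.407,0.605,0.68,0,-1]]], "newtons": 40}}

```text
t: 1.15
ee_pos: [0.4018, 0.1092, 0.2315]
orientation: [0.924, -0.382, 0.0, -0.001]
ft_force: [0.2, -0.3, 0.5]
width: 0.002
grasp_force: 0.0
```

```bash
python3 -c "
from h import *
delta([.542,-.275,.15],-45)"
```

```text
t 1.15 pos [0.4018 0.1092 0.2315] yaw -44.93 q [ 0.66  0.02 -0.46 -0.   -1.08  0.13] ft [ 0.18 -0.26  0.52] w 0.002 gf 0.0
turn [-0.0024  0.0003  0.0013] shift [0.3706 0.1732 0.081 ]
```

Call:
{"api": "servo_tool", "payload": {"plan": [[[0,0,0,0.371,0.173,0,-1],[0,0,0,0.371,0.173,0,-1],[0,0,0,0.371,0.173,0,-1],[0,0,0,0.371,0.173,0,-1],[0,0,0,0.371,0.173,0,-1],[0,0,0,0.371,0.173,0,-1],[0,0,0,0.371,0.173,0,-1],[0,0,0,0.371,0.173,0,-1],[0,0,0,0.371,0.173,0,-1],[0,0,0,0.371,0.173,0,-1],[0,0,0,0.371,0.173,0,-1],[0,0,0,0.371,0.173,0.1,-1],[0,0,0,0.371,0.173,0.1,-1],[0,0,0,0.371,0.173,0.13,-1],[0,0,0,0.371,0.173,0.13,-1],[0,0,0,0.371,0.173,0.13,-1],[0,0,0,0.371,0.173,0.13,-1]]]}}

```text
t: 2.57
ee_pos: [0.5435, -0.2736, 0.1026]
orientation: [0.924, -0.382, 0.001, -0.0]
ft_force: [0.2, -0.5, 0.5]
width: -0.003
grasp_force: 0.0
```

```bash
python3 -c "
from h import *
delta([.542,-.275,.068],-45)
c=cam('side'); save('btn.png',cv2.resize(c['frame'][230:390,220:420],(700,560),interpolation=cv2.INTER_CUBIC))"
```

```text
t 2.57 pos [ 0.5435 -0.2736  0.1026] yaw -44.9 q [-0.2   0.47 -0.2  -0.   -0.89  0.99] ft [ 0.2  -0.47  0.45] w -0.003 gf 0.0
turn [-0.0019 -0.0022  0.0018] shift [-0.0002  0.0021  0.0346]
```

View pics/btn.png

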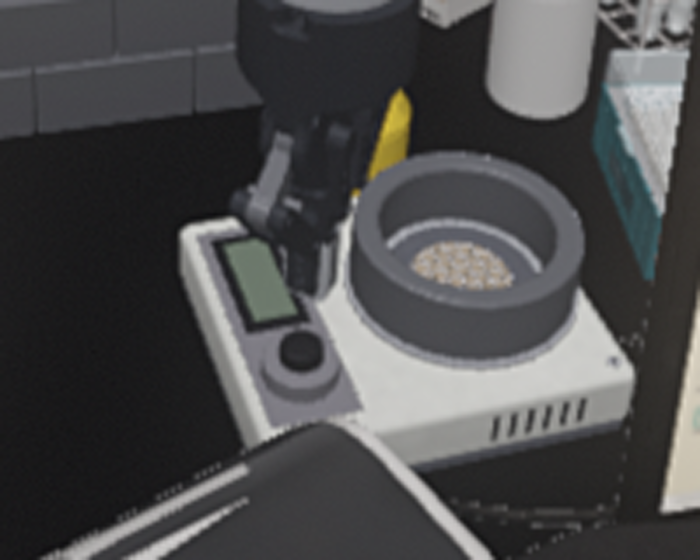

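```bash
python3 -c "
from h import *
s=state();c=cam('side')
for p in (s['ee_pos'],[.542,-.275,.068],[.642,-.2375,.05],[.642,-.2375,.086]):
    q=c['mtx']@(c['R']@np.array(p)+c['t']); q=q[:2]/q[2]; print(q.round(1),'crop',((q-[220,230])*3.5).round(0))
"
```

```text
[308.1 310.9] crop [308. 283.]
[306.  327.7] crop [301. 342.]
[351.1 308.9] crop [459. 276.]
[353.2 293.7] crop [466. 223.]
```

Call:
{"api": "servo_tool", "payload": {"plan": [[[0,0,0,0,0.002,0.02,-1],[0,0,0,0,0.002,0.031,-1],[0,0,0,0,0.002,0.036,-1],[0,0,0,0,0.002,0.038,-1],[0,0,0,0,0.002,0.04,-1],[0,0,0,0,0.002,0.04,-1],[0,0,0,0,0.002,0.04,-1]]]}}

```text
t: 3.25
ee_pos: [0.5411, -0.2745, 0.0631]
orientation: [0.924, -0.382, 0.001, -0.001]
ft_force: [-3.2, 2.9, 8.2]
width: -0.001
grasp_force: 3.8
```

Call:
{"api": "servo_tool", "payload": {"plan": [[[0,0,0,0,0,0.001,-1],[0,0,0,0,0,0.0015,-1],[0,0,0,0,0,0.0015,-1],[0,0,0,0,0,0.0015,-1],[0,0,0,0,0,0.0015,-1]]]}}

```text
t: 3.67
ee_pos: [0.5411, -0.2745, 0.063]
orientation: [0.924, -0.382, 0.001, -0.001]
ft_force: [-4.5, 4.5, 13.8]
width: -0.001
grasp_force: 6.9
```

Call:
{"api": "servo_tool", "payload": {"plan": [[[0,0,0,0,0,-0.01,-1],[0,0,0,0,0,-0.03,-1],[0,0,0,0,0,-0.07,-1],[0,0,0,0,0,-0.11,-1],[0,0,0,0,0,-0.15,-1],[0,0,0,0,0,-0.18,-1],[0,0,0,0,0,-0.18,1],[0,0,0,0,0,-0.18,1]]]}}

```text
t: 4.33
ee_pos: [0.5418, -0.2751, 0.2427]
orientation: [0.924, -0.382, 0.003, -0.001]
ft_force: [-0.1, -0.2, -0.9]
width: 0.27
grasp_force: 0.0
```

```bash
python3 -c "
from h import *
delta([.4835,.213,.21],-45)"
```

```text
t 4.33 pos [ 0.5418 -0.2751  0.2427] yaw -44.97 q [-0.2   0.34 -0.02 -0.   -1.2   0.99] ft [-0.12 -0.25 -0.86] w 0.27 gf 0.0
turn [-0.0052 -0.0053  0.0005] shift [-0.3863 -0.304   0.0322]
```

Call:
{"api": "servo_tool", "payload": {"plan": [[[0,0,0,-0.386,-0.304,0,1],[0,0,0,-0.386,-0.304,0,1],[0,0,0,-0.386,-0.304,0,1],[0,0,0,-0.386,-0.304,0,1],[0,0,0,-0.386,-0.304,0,1],[0,0,0,-0.386,-0.304,0,1],[0,0,0,-0.386,-0.304,0,1],[0,0,0,-0.386,-0.304,0,1],[0,0,0,-0.386,-0.304,0,1],[0,0,0,-0.386,-0.304,0,1],[0,0,0,-0.386,-0.304,0,1],[0,0,0,-0.386,-0.304,0,1],[0,0,0,-0.386,-0.304,0.03,1],[0,0,0,-0.386,-0.304,0.03,1],[0,0,0,-0.386,-0.304,0.03,1],[0,0,0,-0.386,-0.304,0.03,1],[0,0,0,-0.386,-0.304,0.03,1],[0,0,0,-0.386,-0.304,0.03,1]]]}}

```text
t: 5.83
ee_pos: [0.4831, 0.2125, 0.2111]
orientation: [0.924, -0.383, 0.001, -0.002]
ft_force: [-0.1, -0.8, -0.0]
width: 1.005
grasp_force: 0.0
```

```bash
python3 -c "
from h import *
c=cam('wrist'); save('wr1.png',c['frame']); W=cloud(c); hsv=cv2.cvtColor(c['frame'],cv2.COLOR_RGB2HSV)
m=(hsv[...,0]>95)&(hsv[...,0]<130)&(hsv[...,1]>100)&(W[...,2]>.095)&(W[...,2]<.115)&(abs(W[...,0]-.4835)<.04)
p=W[m]; r=cv2.minAreaRect(p[:,:2].astype(np.float32)*1000); print(len(p),np.median(p,0).round(4),r)
delta([.4835,.213,.14],-45)"
```

```text
1677 [0.4852 0.2149 0.1029] ((484.49078369140625, 215.67758178710938), (38.82875061035156, 39.08248519897461), 28.130136489868164)
t 5.88 pos [0.483  0.2125 0.2111] yaw -45.04 q [ 0.72  0.23 -0.26 -0.   -1.07  0.06] ft [-0.3   0.51  1.17] w 1.0 gf 0.0
turn [-0.0035  0.0001 -0.0007] shift [ 0.     -0.0004  0.0711]
```

View pics/wr1.png

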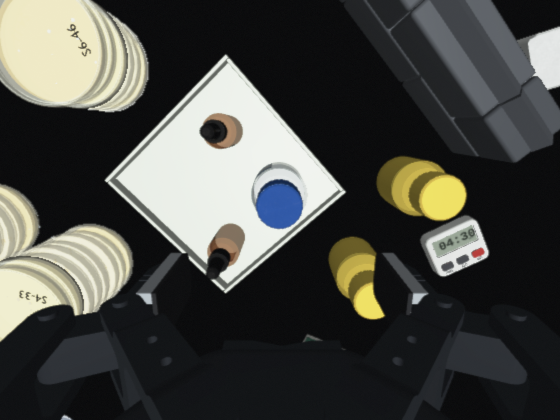

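Cap at (279,204) lies centred between the open fingers, and the droppers at (215,130) and (225,250) are off the closing line. The wrist view agrees with the other estimates, so I'll descend and grip.

Call:
{"api": "servo_tool", "payload": {"plan": [[[0,0,0,0,-0.001,0.03,1],[0,0,0,0,-0.001,0.06,1],[0,0,0,0,-0.001,0.085,1],[0,0,0,0,-0.001,0.105,1],[0,0,0,0,-0.001,0.12,1],[0,0,0,0,-0.001,0.129,1],[0,0,0,0,-0.001,0.129,1],[0,0,0,0,-0.001,0.129,0.2],[0,0,0,0,-0.001,0.129,-0.2],[0,0,0,0,-0.001,0.129,-0.6],[0,0,0,0,-0.001,0.129,-1],[0,0,0,0,-0.001,0.129,-1],[0,0,0,0,-0.001,0.129,-1],[0,0,0,0,-0.001,0.129,-1],[0,0,0,0,-0.001,0.129,-1],[0,0,0,0,-0.001,0.129,-1]]], "newtons": 40}}

```text
t: 7.22
ee_pos: [0.4841, 0.2146, 0.0824]
orientation: [0.924, -0.382, 0.001, -0.002]
ft_force: [-0.7, 0.4, 6.4]
width: 0.459
grasp_force: 40.0
```

```bash
python3 -c "
from h import *
c=cam('side'); save('gr1.png',cv2.resize(c['frame'][120:250,170:300],(600,600),interpolation=cv2.INTER_CUBIC))
delta([.4835,.213,.24],-45)"
```

```text
t 7.27 pos [0.4841 0.2146 0.0824] yaw -44.92 q [ 0.72  0.38 -0.42  0.   -0.76  0.06] ft [-0.61  0.19  5.2 ] w 0.454 gf 40.05
turn [-0.0042 -0.0005  0.0014] shift [ 0.0007  0.0009 -0.1576]
```

View pics/gr1.png

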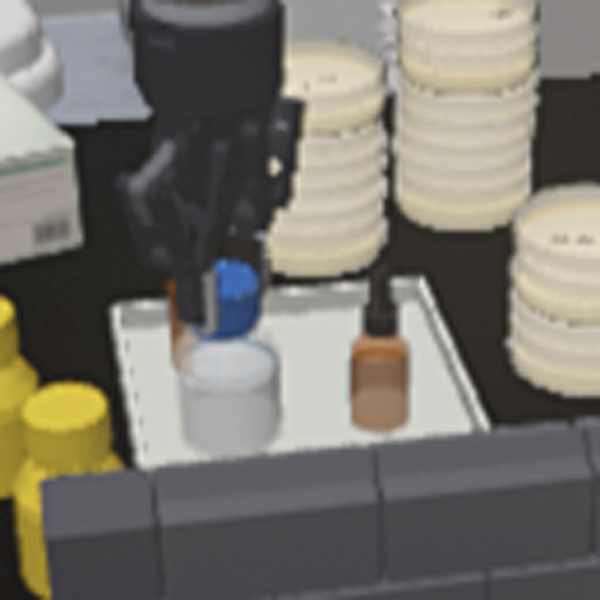

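The fingers hold the cap (crop 200–260, 260–335) and the bottle is upright. Lifting straight up.

Call:
{"api": "servo_tool", "payload": {"plan": [[[0,0,0,0,0,-0.005,-1],[0,0,0,0,0,-0.015,-1],[0,0,0,0,0,-0.035,-1],[0,0,0,0,0,-0.06,-1],[0,0,0,0,0,-0.085,-1],[0,0,0,0,0,-0.11,-1],[0,0,0,0,0,-0.13,-1],[0,0,0,0,0,-0.148,-1],[0,0,0,0,0,-0.16,-1],[0,0,0,0,0,-0.166,-1],[0,0,0,0,0,-0.17,-1],[0,0,0,0,0,-0.17,-1],[0,0,0,0,0,-0.17,-1]]], "newtons": 60}}

```text
t: 8.35
ee_pos: [0.4826, 0.2135, 0.2502]
orientation: [0.924, -0.382, -0.0, -0.0]
ft_force: [0.6, -0.9, -1.1]
width: 0.448
grasp_force: 60.4
```

```bash
python3 -c "
from h import *
delta([.642,-.2375,.252],-45)"
```

```text
t 8.35 pos [0.4826 0.2135 0.2502] yaw -44.98 q [ 0.72  0.21 -0.2  -0.   -1.17  0.06] ft [ 0.58 -0.86 -1.14] w 0.448 gf 60.43
turn [0.     0.0009 0.0004] shift [ 0.4315  0.2063 -0.0022]
```

Call:
{"api": "servo_tool", "payload": {"plan": [[[0,0,0,0.009,0.004,0,-1],[0,0,0,0.026,0.0124,0,-1],[0,0,0,0.052,0.025,0,-1],[0,0,0,0.082,0.039,0,-1],[0,0,0,0.112,0.0535,0,-1],[0,0,0,0.142,0.068,0,-1],[0,0,0,0.172,0.082,0,-1],[0,0,0,0.202,0.0965,0,-1],[0,0,0,0.232,0.111,0,-1],[0,0,0,0.262,0.125,0,-1],[0,0,0,0.292,0.1395,0,-1],[0,0,0,0.322,0.154,0,-1],[0,0,0,0.352,0.168,0,-1],[0,0,0,0.38,0.182,0,-1],[0,0,0,0.402,0.192,0,-1],[0,0,0,0.418,0.2,0,-1],[0,0,0,0.427,0.204,0,-1],[0,0,0,0.431,0.206,0,-1],[0,0,0,0.431,0.206,0,-1],[0,0,0,0.431,0.206,0,-1]]]}}

```text
t: 10.02
ee_pos: [0.6421, -0.236, 0.2501]
orientation: [0.924, -0.382, -0.0, -0.001]
ft_force: [-0.4, -0.2, -1.6]
width: 0.45
grasp_force: 60.4
```

```bash
python3 -c "
from h import *
delta([.642,-.2375,.18],-45)
for n in ['side','wrist']:
    c=cam(n); save('ov_'+n+'.png',c['frame'])
    import pickle; pickle.dump(c,open(n+'1.pkl','wb'))
a=cv2.imread('pics/ov_side.png')[150:370,270:450]; b=cv2.imread('pics/ov_wrist.png')
cv2.imwrite('pics/ov.png',np.hstack([cv2.resize(a,(360,440)),cv2.resize(b,(440,440))]))"
```

```text
t 10.02 pos [ 0.6421 -0.236   0.2501] yaw -44.94 q [-0.12  0.48  0.2  -0.   -1.3   0.9 ] ft [-0.39 -0.24 -1.6 ] w 0.45 gf 60.42
turn [-0.0013  0.0014  0.001 ] shift [0.0011 0.0012 0.0701]
```

View pics/ov.png

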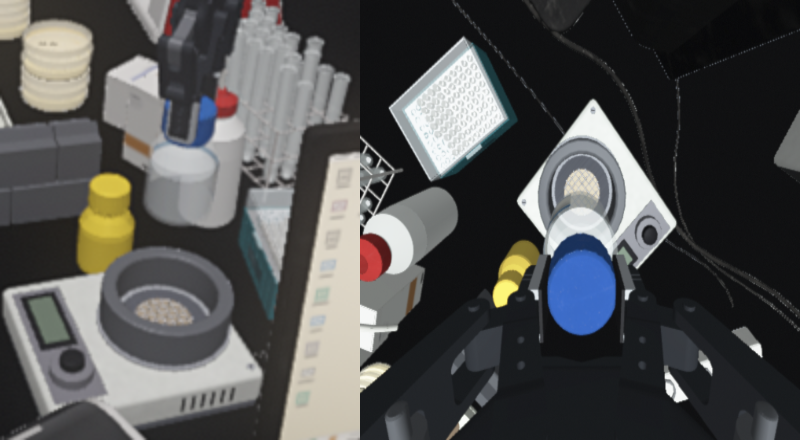

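The bottle hangs upright from the cap, above the collar (side view crop: bottle at (182,170), collar at (167,305)). I'll measure the bottle axis and the foot in the same camera as the collar.

```bash
python3 - <<'E'
from h import *
import pickle
from scipy.optimize import least_squares
def circ(p,r):
    s=least_squares(lambda c:np.hypot(p[:,0]-c[0],p[:,1]-c[1])-r,[.642,-.22],loss='soft_l1',f_scale=.001); return s.x.round(4),np.sqrt(np.mean(s.fun**2)).round(5)
c=pickle.load(open('side1.pkl','rb')); W=cloud(c).reshape(-1,3)
P=W[(abs(W[:,0]-.642)<.045)&(abs(W[:,1]+.236)<.045)]
for lo,hi,r in [(.175,.19,.028),(.19,.205,.028),(.205,.222,.028)]:
    p=P[(P[:,2]>lo)&(P[:,2]<hi)]; print(lo,len(p),circ(p,r))
b=P[(P[:,2]>.14)]; print('lowest z',np.percentile(b[:,2],[0,1,2,5]).round(4), 'n',len(b))
rim=W[(W[:,2]>.082)&(W[:,2]<.092)&(np.hypot(W[:,0]-.642,W[:,1]+.2375)<.07)]
print('rim side',cv2.minAreaRect(rim[:,:2].astype(np.float32)*1000))
# wrist: cap top and rim
c=pickle.load(open('wrist1.pkl','rb')); f=c['frame']; W=cloud(c); hsv=cv2.cvtColor(f,cv2.COLOR_RGB2HSV)
m=(hsv[...,0]>95)&(hsv[...,0]<130)&(hsv[...,1]>150)&(W[...,2]>.255)
p=W[m]; print('cap top wrist',np.median(p,0).round(4),cv2.minAreaRect(p[:,:2].astype(np.float32)*1000))
E
```

```text
0.175 253 (array([ 0.6424, -0.2342]), np.float64(0.00082))
0.19 259 (array([ 0.6423, -0.2346]), np.float64(0.00074))
0.205 307 (array([ 0.6422, -0.235 ]), np.float64(0.00088))
lowest z [0.1718 0.181  0.1883 0.2091] n 12405
rim side ((642.3206176757812, -238.50143432617188), (114.20476531982422, 113.86528015136719), 69.1362533569336)
cap top wrist [ 0.6445 -0.2372  0.2707] ((641.9691162109375, -234.75779724121094), (38.77579116821289, 40.8305778503418), 45.96845626831055)
```

Call:
{"api": "servo_tool", "payload": {"plan": [[[0,0,0,0.0015,0.0015,0.005,-1],[0,0,0,0.0023,0.0023,0.015,-1],[0,0,0,0.0023,0.0023,0.03,-1],[0,0,0,0.0023,0.0023,0.045,-1],[0,0,0,0.0023,0.0023,0.055,-1],[0,0,0,0.0023,0.0023,0.06,-1],[0,0,0,0.0023,0.0023,0.06,-1],[0,0,0,0.0023,0.0023,0.06,-1]]]}}

```text
t: 10.78
ee_pos: [0.6427, -0.2398, 0.1906]
orientation: [0.924, -0.382, 0.0, -0.001]
ft_force: [-0.4, 0.5, -1.6]
width: 0.453
grasp_force: 60.4
```

```bash
cat > m.py <<'E'
from h import *
from scipy.optimize import least_squares
delta([.642,-.239,.1395],-45)
c=cam('side'); W=cloud(c).reshape(-1,3); z0=state()['ee_pos'][2]-.079
for lo,hi in [(.03,.05)]:
    p=W[(W[:,2]>z0+lo)&(W[:,2]<z0+hi)&(np.hypot(W[:,0]-.642,W[:,1]+.238)<.036)]
    s=least_squares(lambda q:np.hypot(p[:,0]-q[0],p[:,1]-q[1])-.028,[.642,-.22],loss='soft_l1',f_scale=.001); print('bottle',len(p),s.x.round(4))
r=np.hypot(W[:,0]-.642,W[:,1]+.238); rim=W[(W[:,2]>.082)&(W[:,2]<.09)&(r<.07)&(r>.04)]
print('rim',cv2.minAreaRect(rim[:,:2].astype(np.float32)*1000))
save('fin%d.png'%int(state()['t']*10),cv2.resize(c['frame'][190:350,260:420],(600,600),interpolation=cv2.INTER_CUBIC))
E
python3 m.py
```

```text
t 10.78 pos [ 0.6427 -0.2398  0.1906] yaw -44.94 q [-0.12  0.52  0.12 -0.   -1.17  0.91] ft [-0.38  0.47 -1.56] w 0.453 gf 60.41
turn [-0.0014  0.      0.001 ] shift [-0.0011 -0.      0.0511]
bottle 321 [ 0.6428 -0.2389]
rim ((639.1615600585938, -242.8656768798828), (104.92491149902344, 114.3628158569336), 59.56846237182617)
```

Call:
{"api": "servo_tool", "payload": {"plan": [[[0,0,0,-0.001,-0.0005,0.008,-1],[0,0,0,-0.001,-0.0005,0.018,-1],[0,0,0,-0.001,-0.0005,0.028,-1],[0,0,0,-0.001,-0.0005,0.038,-1],[0,0,0,-0.001,-0.0005,0.045,-1],[0,0,0,-0.001,-0.0005,0.049,-1],[0,0,0,-0.001,-0.0005,0.051,-1],[0,0,0,-0.001,-0.0005,0.051,-1],[0,0,0,-0.001,-0.0005,0.051,-1],[0,0,0,-0.001,-0.0005,0.051,-1],[0,0,0,-0.001,-0.0005,0.051,-1]]]}}

```text
t: 11.75
ee_pos: [0.6425, -0.2387, 0.1402]
orientation: [0.924, -0.382, 0.001, -0.001]
ft_force: [-0.9, -0.0, -1.4]
width: 0.447
grasp_force: 60.4
```

```bash
python3 m.py; ls pics
```

```text
t 11.75 pos [ 0.6425 -0.2387  0.1402] yaw -44.96 q [-0.12  0.55  0.05 -0.   -1.07  0.91] ft [-0.9  -0.01 -1.41] w 0.447 gf 60.41
turn [-0.0023 -0.0007  0.0007] shift [-0.0002  0.0006  0.0007]
bottle 280 [ 0.6426 -0.2378]
rim ((640.4257202148438, -240.74005126953125), (109.77063751220703, 114.44776153564453), 58.187744140625)
btn.png
crop1.png
fin108.png
fin118.png
gr1.png
ov.png
ov_side.png
ov_wrist.png
side0.png
top0.png
wr1.png
wrist0.png
```

View pics/fin118.png

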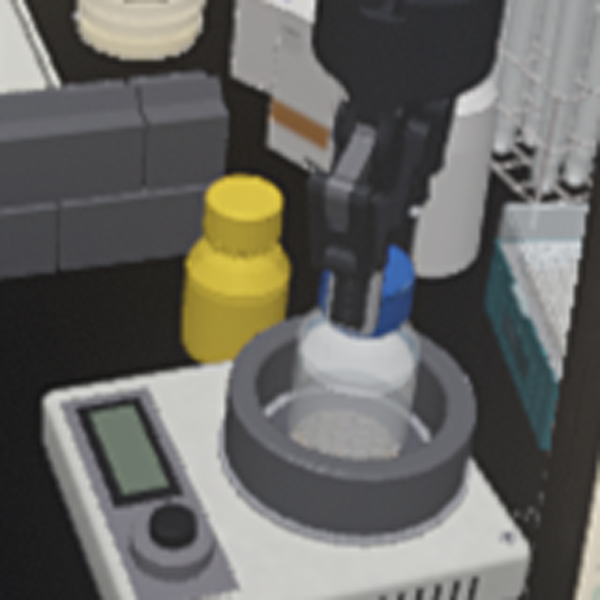

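Call:
{"api": "servo_tool", "payload": {"plan": [[[0,0,0,0,0,0,-1],[0,0,0,0,0,0,-1],[0,0,0,0,0,0,-1],[0,0,0,0,0,0,-1]]]}}

```text
t: 12.13
ee_pos: [0.6422, -0.2386, 0.1396]
orientation: [0.924, -0.382, 0.0, -0.001]
ft_force: [0.2, 0.4, -1.6]
width: 0.446
grasp_force: 60.4
```

The bottle stands upright in the collar (crop (357,390)), clear of it all round. The foot is about 10–11 mm above the window and the button (170,525) is up. Handing in.

```bash
python3 -c "
from h import *
print(job_done())"
```

```text
the job is handed in; nothing more can be done
None
```

I pressed and released the start button, then lifted the blue-capped bottle over the wall; it is now held still and upright in the collar, foot about 10 mm above the window and centred to about 1–2 mm by camera, and handed in (no verdict was returned).

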